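# Finish the slat crib for a battery module

## Task

Finish the crib in the angle-iron corner, on which the battery module will be set down. In its second layer, the rear slat lies loose: slide it fully home against both steel stops. Lay the two full-size spare slats from the bench crosswise on top as the third layer, one along the left side and one along the right side of the crib, flush all round with the slats below; leave the rest of the crib and everything else on the bench where it is.

Things in the scene. Friction and masses are not known exactly. Their poses are not given: they have to be found in the camera images.
- corner: fixed corner stop of dark 50 x 50 x 5 mm angle iron. Origin: inside corner at bench height; x away from the robot (within 0.15 rad), y to its left. Rear stop: upright plate 50 mm high, inner face x = 0, 280 mm along -y; side stop: inner face y = 0, 270 mm along -x; low bolted flanges outside. The crib fills x, y from -0.24 to 0 m; third-layer centres (-0.12, -0.025) and (-0.12, -0.215)
- base_left: first-layer slat of the crib on the bench, by the side stop, already in place, not fastened. Pine, 240 x 50 x 30 mm, 0.2 kg. Origin: centre of its underside; x along its length, z up
- base_right: first-layer slat of the crib on the bench, on the right, already in place, not fastened. Pine, 240 x 50 x 30 mm, 0.2 kg. Origin: centre of its underside; x along its length, z up
- front_slat: second-layer slat of the crib, the one near the robot, lying across the first layer with its end at the side stop, already in place, not fastened. Pine, 240 x 50 x 30 mm, 0.2 kg. Origin: centre of its underside; x along its length, z up
- loose_slat: rear slat of the second layer, lying across the first, underside at 30 mm, askew by up to 0.1 rad, 25 to 45 mm short of the rear stop and 10 to 24 mm short of the side stop. A few newtons slide it. Home: long side on the rear stop, end on the side stop, origin at (-0.025, -0.12, 0.03) m in the corner frame. 240 x 50 x 30 mm. Origin: centre of underside, x along it
- slat_1: full-size spare slat lying on the bench to the right of the crib; the same as slat_2, either may go on either side. Pine, 240 x 50 x 30 mm, 0.2 kg. Origin: centre of its underside; x along its length, z up
- slat_2: full-size spare slat lying on the bench to the right of the crib; the same as slat_1. Pine, 240 x 50 x 30 mm, 0.2 kg. Origin: centre of its underside; x along its length, z up
- offcut: bystander lying in the row of the spare slats, in any place: a short piece of the same timber, 130 x 50 x 30 mm. Origin: centre of its underside, x along its length
- lath: bystander on the bench behind the spare slats: a thin piece of the same timber, 240 x 50 x 12 mm. Origin: centre of its underside, x along its length
- tape: bystander on the bench left, near the robot: flat-lying roll of amber tape, 96 mm across, 24 mm high. Origin: centre of its underside
- driver: bystander at the right, near the robot: screwdriver with an orange handle, 220 mm long, lying. Origin: underside, x along it towards the tip
- meter: bystander left of the crib: black multimeter lying on its back, 180 x 85 x 43 mm. Origin: centre of its underside, x along its length
- bolt_jar: bystander left of the corner stop: clear jar with a red cap, 72 mm across, 85 mm high. Origin: centre of its underside
- torque_wrench: bystander at the far right: steel torque wrench, 360 mm long, 35 mm high, lying. Origin: underside near its middle, x along it towards the head

How it is judged:
At the end, for the whole second after the job is handed in: Loose slat flat, within 4 mm of touching both stops, 0.04 rad of parallel. slat_1 and slat_2 at rest, flat on the second layer, crosswise to it (0.1 rad), one along each side of the crib, within 15 mm of flush. First layer within 10 mm, front slat within 12 mm of place (all within 0.1 rad) (x of base_left in the frame of corner between -0.13 and -0.11 m and y of base_left in the frame of corner between -0.035 and -0.015 m and z of base_left in the frame of corner between -0.004 and 0.004 m and angle between the x axis of each of base_left, base_right and the x axis of corner, either way round below 0.1 rad and x of base_right in the frame of corner between -0.13 and -0.11 m and y of base_right in the frame of corner between -0.225 and -0.205 m and z of base_right in the frame of corner between -0.004 and 0.004 m and x of front_slat in the frame of corner between -0.227 and -0.203 m and y of front_slat in the frame of corner between -0.132 and -0.108 m and z of front_slat in the frame of corner between 0.026 and 0.034 m and angle between the x axis of front_slat and the y axis of corner, either way round below 0.1 rad and x of loose_slat in the frame of corner above -0.029 m and y of loose_slat in the frame of corner above -0.124 m and z of loose_slat in the frame of corner between 0.026 and 0.034 m and angle between the x axis of loose_slat and the y axis of corner, either way round below 0.04 rad and (((x of slat_1 in the frame of corner between -0.135 and -0.105 m and y of slat_1 in the frame of corner between -0.04 and -0.01 m and z of slat_1 in the frame of corner between 0.056 and 0.064 m and angle between the x axis of slat_1 and the x axis of corner, either way round below 0.1 rad and linear speed of slat_1 below 0.02 m/s) and (x of slat_2 in the frame of corner between -0.135 and -0.105 m and y of slat_2 in the frame of corner between -0.23 and -0.2 m and z of slat_2 in the frame of corner between 0.056 and 0.064 m and angle between the x axis of slat_2 and the x axis of corner, either way round below 0.1 rad and linear speed of slat_2 below 0.02 m/s)) or ((x of slat_2 in the frame of corner between -0.135 and -0.105 m and y of slat_2 in the frame of corner between -0.04 and -0.01 m and z of slat_2 in the frame of corner between 0.056 and 0.064 m and angle between the x axis of slat_2 and the x axis of corner, either way round below 0.1 rad and linear speed of slat_2 below 0.02 m/s) and (x of slat_1 in the frame of corner between -0.135 and -0.105 m and y of slat_1 in the frame of corner between -0.23 and -0.2 m and z of slat_1 in the frame of corner between 0.056 and 0.064 m and angle between the x axis of slat_1 and the x axis of corner, either way round below 0.1 rad and linear speed of slat_1 below 0.02 m/s)))).
It fails at once if the short offcut or the thin lath is moved more than 30 mm (distance of any of offcut, lath from where it was at the start of the episode above 0.03 m).
It fails at once if the roll of tape or the screwdriver or the torque wrench is moved more than 30 mm (distance of any of tape, driver, torque_wrench from where it was at the start of the episode above 0.03 m).
It fails at once if the multimeter or the jar is moved more than 30 mm (distance of any of meter, bolt_jar from where it was at the start of the episode above 0.03 m).
It also fails if it takes over 70 s, if anything falls off the work surface, if the arm or the gripper's body presses on something with over 40 N, if the wrist force passes 120 N, or if a joint passes its speed limit or range.

## Robot

A 6-joint arm with a two-finger parallel gripper is mounted at the origin on the work surface. World frame = base frame: x ahead of the robot, y to its left, z up, the work surface at z = 0. Lengths are in m, angles in rad, forces in N, time in s.
With the tool pointing down it reaches from about 0.35 to 0.775 m from the base axis. Payload 5.5 kg.
Tool frame: the origin (TCP) lies between the finger pads; the fingertips stand 19 mm ahead of it and the grasp point (between the pads) is the TCP; z points along the fingers, y is the line along which they close (so a half turn about z gives the same grasp; the last joint's range is limited). The gripper opens to 85 mm and grips with 20 to 120 N. Pads are 22 mm wide; open, the fingers measure 114 mm over their backs; the gripper's body (76 mm by 85 mm) begins 54 mm behind the grasp point. The pads swing forward as they close: fully open they stand 13 mm farther back than shut.
Start: joints at [-1.254, 0.313, 0.046, 1.304, 0, 1.431], TCP at [0.254, -0.516, 0.25] pointing down, gripper open.
Joint ranges: [-2.76, 2.76], [-0.86, 1.69], [-1.03, 1.26], [-2.2, 2.34], [-1.47, 1.5], [-3.14, 3.14]. Speed limits (rad/s): [2.57, 2.57, 3.14, 3.14, 3.14, 3.14].

## Interface

Orientations are given as a unit quaternion [w, x, y, z].
In Python, from workcell import env gives the robot as it stands.
- The arm moves only by the shell command python3 -m pendant 'ROWS' [FORCE]. ROWS is JSON, a list of rows, each an object with "travel": the shift along the tool's x, y, z scaled (see below), a list of three; "rot": the turn, a rotation vector about the tool's x, y, z scaled (see below), a list of three; "fingers": the opening, from -1 (shut) to 1 (fully open). In form: [{"travel": [dx, dy, dz], "rot": [wx, wy, wz], "fingers": fingers}, ...]. A call has 1 to 10 rows; each row is the pose to reach, as a shift and turn from the pose commanded when the call began, along the tool's axes at that moment; what a row does not reach only later rows make up. The controller multiplies each number of a shift by 0.12 m and each number of a turn by 60 degrees. A row lasts 1/10 s, in which the tool goes at most 50 mm and 8.59 degrees, less where a joint would pass 70% of its speed; a pose out of reach is approached as far as the arm can. A call with a number of a shift or a turn outside -1 to 1 is refused whole. A call with a gripper value outside its range is refused whole. The fingers move at their own pace and stop on an object; FORCE is the grip in N (left out, the last holds). Time passes only in rows, so rows that repeat a pose let the fingers close. It gives the time, the measured TCP pose, the force, the opening and the grip force at its end, in the units of the state.
- env.get_state(): the state, without advancing time (a new reading comes with each control period).
- env.read_camera(name): name is "side" or "top" or "wrist"; returns (picture, depth): 420x560x3 uint8, blue, green, red; 420x560 float32, m along the optical axis (not along the pixel's ray), 0 where there is no reading.
- env.camera_model(name): a dict with "fovy" (degrees; the focal length in pixels is half the picture's height over the tangent of half this angle, whatever the lens; pixels are square), "cx", "cy" (the principal point, pixels), "rvec" (rotation vector, rad) and "tvec" (3), from world to camera coordinates, as OpenCV has them; the wrist camera has in their place "T_tool_cam" (4x4, takes a point from camera to tool coordinates, whose origin is the TCP and whose axes are the flange's). Camera axes: x right, y down, z forward; pixel columns grow to the right and rows downward; lengths in m; the calibration is good to about 2 mm. A picture is of the moment at which its call begins: read the wrist's pose just before it. camera_model takes no time and is no camera call.
- env.hand_in(): hands the job in; it is judged then, once.
Trained networks look in the newest picture that a camera, given by its name, has taken for a name from the list of things; names that differ only in an ending like _2 or _b are one class to them, and where a whole thing is asked for, a point or a joint stands for the part that bears it (a point fixed in the world has none). Each returns a list of dicts, best first, with "conf" (0 to 1); they miss things now and then, are a little off and sometimes report something else, mostly with a low value. They report only what shows in the picture. A call takes as long as a camera call.
- env.outline_of(camera, target): "mask" (420x560 bool, what is visible of it) and "xy" ([column, row] in pixels, amid what is visible of it).
The state is a dict: "clock": time; "joint_pos": joint angles; "qvel": joint speeds; "tau": joint torques, N m; "tcp_pos": TCP position; "orientation": TCP orientation; "wrist_force": force on the tool from outside, world axes, zero at the start; "ft_torque": the same for the moment, N m; "finger_gap": finger opening in m; "grip_force": force on a finger pad.
Only numpy, scipy, OpenCV 4.12 (cv2) and the standard library are available. Lean on these libraries where they do the work, as an engineer would, in place of code of your own. Each camera call takes 0.05 s, during which the arm holds its last target. There are 200 camera calls.

## Working session

There is one attempt and no reset: what is moved stays moved. The work goes in short steps, Python scripts to look and compute and a shell command to move; the robot and the scene stay as the last step left them, time stands still between calls to the robot, and variables do not carry over. Pictures are saved under pics/ and viewed, at most 10 in all, crops included, and the job is handed in when it is done.

```bash
ls; mkdir -p pics
cat > h.py <<'E'
import numpy as np, cv2
from workcell import env
from scipy.spatial.transform import Rotation as R
def cam(name):
    s=env.get_state(); m=env.camera_model(name); im,d=env.read_camera(name)
    f=im.shape[0]/2/np.tan(np.radians(m["fovy"])/2)
    if "rvec" in m:
        Rm=cv2.Rodrigues(np.array(m["rvec"],float))[0]; t=np.array(m["tvec"],float)
        Rc=Rm.T; pc=-Rm.T@t
    else:
        q=s["orientation"]; Rt=R.from_quat([q[1],q[2],q[3],q[0]]).as_matrix()
        T=np.array(m["T_tool_cam"]); Rc=Rt@T[:3,:3]; pc=Rt@T[:3,3]+np.array(s["tcp_pos"])
    v,u=np.mgrid[:im.shape[0],:im.shape[1]]
    P=np.stack([(u-m["cx"])/f*d,(v-m["cy"])/f*d,d],-1)@Rc.T+pc
    P[d<=0]=np.nan
    return im,d,P,(f,m["cx"],m["cy"],Rc,pc)
def proj(p,c):
    f,cx,cy,Rc,pc=c; q=(np.asarray(p)-pc)@Rc
    return np.stack([f*q[...,0]/q[...,2]+cx,f*q[...,1]/q[...,2]+cy],-1)
E
python3 - <<'E'
from h import *
for n in("top","side"):
    im,d,P,c=cam(n); cv2.imwrite(f"pics/{n}0.png",im); print(n,c[4],c[0],env.camera_model(n))
    for t in ["corner","base_left","front_slat","loose_slat","slat_1","offcut","lath"]:
        for o in env.outline_of(n,t):
            if o["conf"]<.3: continue
            m=o["mask"]&np.isfinite(P[...,2]); q=P[m]
            if len(q)<20: continue
            zt=np.percentile(q[:,2],70); top=q[abs(q[:,2]-zt)<.006]
            r=cv2.minAreaRect((top[:,:2]*1000).astype(np.float32))
            print(n,t,round(o["conf"],2),np.round(o["xy"]),"z",round(float(np.median(top[:,2])),4),"rect",np.round(r[0],1),np.round(r[1],1),round(r[2],1))
print(env.get_state())
E
```

```text
pics
top [ 0.3833521  -0.06124331  1.5901256 ] 474.5264206341224 {'fovy': 47.74323471384233, 'cx': 276.7422413115502, 'cy': 208.894462083066, 'rvec': array([ 2.18259009, -2.18348559,  0.09740315]), 'tvec': array([-0.07249027,  0.51218667,  1.55293882])}
top corner 0.73 [194. 156.] z 0.0078 rect [632.5 156.1] [224.1 446.8] 52.1
top base_left 0.96 [200. 191.] z 0.0309 rect [590.8 183.1] [187.4  54.5] 7.9
top base_left 0.6 [258. 184.] z 0.0315 rect [616.4  -3.2] [185.6  48.7] 8.2
top front_slat 0.92 [232. 217.] z 0.0611 rect [483.8  72.5] [ 50.3 238. ] 8.1
top loose_slat 0.57 [232. 168.] z 0.0607 rect [648.7  73.7] [ 52.1 237.4] 11.7
top loose_slat 0.37 [116. 237.] z 0.0371 rect [421.3 459.3] [178.3  84.7] 7.2
top loose_slat 0.3 [197. 190.] z 0.0307 rect [589.8 184.2] [185.9  50.5] 8.8
top slat_1 0.69 [124. 173.] z 0.085 rect [627.  430.1] [56. 62.] 0.5
top slat_1 0.6 [373. 218.] z 0.031 rect [ 489.8 -383.6] [239.7  52. ] 5.4
top offcut 0.88 [338. 218.] z 0.0315 rect [ 470.1 -274.4] [ 50.3 129.1] 87.0
top lath 0.75 [329. 142.] z 0.0134 rect [ 743.7 -236.2] [237.2  55.1] 89.9
side [ 0.35
[... 879 characters left out ...]
_pos': array([-1.25356403e+00,  3.13173197e-01,  4.61023290e-02,  1.30360714e+00,
       -2.89505596e-05,  1.43120963e+00]), 'qvel': array([-1.74859718e-03, -2.12779232e-03, -5.70036124e-05, -1.92186196e-03,
       -6.28574313e-04, -4.64912148e-04]), 'tau': array([-5.53785303e-04, -4.80388641e+01,  2.98794115e+01, -2.55118039e-04,
       -1.14087832e-04,  2.18229296e-06]), 'tcp_pos': array([ 0.25363194, -0.51607811,  0.2503394 ]), 'orientation': array([ 6.02114288e-05,  9.74027761e-01,  2.26428614e-01, -9.17031249e-06]), 'wrist_force': array([0.83739075, 0.82438961, 0.76715511]), 'ft_torque': array([ 0.04309376,  0.02553265, -0.03449676]), 'grip_force': 0.0, 'finger_gap': 0.0855110622729353}
```

Run:
```python
from h import *
a=cv2.imread("pics/top0.png"); b=cv2.imread("pics/side0.png")
cv2.imwrite("pics/v1.png",cv2.resize(a[90:300,80:430],(800,480)))
# stops: points z 35..52mm near corner in top & side depth
for n in("top","side"):
    im,d,P,c=cam(n)
    o=env.outline_of(n,"corner")[0]["mask"]
    q=P[o&(P[...,2]>.044)&(P[...,2]<.056)]
    print(n,len(q),np.median(q[:,2]))
    # to frame rotated by 8deg
    th=np.radians(8.0);ex=np.array([np.cos(th),np.sin(th)]);ey=np.array([-ex[1],ex[0]])
    u=q[:,:2]@ex;v=q[:,:2]@ey
    print(np.percentile(u,[1,5,50,95,99]),np.percentile(v,[1,5,50,95,99]))
    for s,lab,w in((u>.68,"rear",u),(v>.13,"side",v)): pass
    cv2.imwrite(f"pics/m_{n}.png",(o*255).astype(np.uint8)); np.save(f"uv_{n}.npy",np.c_[u,v])
    hu=np.histogram(u,np.arange(.40,.78,.0025)); hv=np.histogram(v,np.arange(-.2,.2,.0025))
    print([(round(x,4),k) for k,x in zip(*hu) if k>8]); print([(round(x,4),k) for k,x in zip(*hv) if k>8])
    print("front",(lambda p:(p@ex,p@ey))(np.array([.483,.072])))
```

```text
top 290 0.049983380243309505
[0.43982699 0.46346972 0.70364721 0.70884355 0.70975241] [-0.14995724 -0.13005402  0.11507574  0.12995772  0.13090913]
[(np.float64(0.7025), np.int64(53)), (np.float64(0.705), np.int64(51)), (np.float64(0.7075), np.int64(49))]
[(np.float64(0.125), np.int64(61)), (np.float64(0.1275), np.int64(59)), (np.float64(0.13), np.int64(15))]
front (np.float64(0.48831994047130317), np.float64(0.0040786931856814515))
side 112 0.047866848575253806
[0.44255006 0.53127666 0.70220517 0.70657143 0.70743141] [-0.15288353 -0.13995753  0.02085179  0.12801378  0.12916923]
[(np.float64(0.7), np.int64(17)), (np.float64(0.7025), np.int64(36)), (np.float64(0.705), np.int64(15))]
[(np.float64(0.1225), np.int64(12)), (np.float64(0.125), np.int64(17))]
front (np.float64(0.48831994047130317), np.float64(0.0040786931856814515))
```

View pics/v1.png

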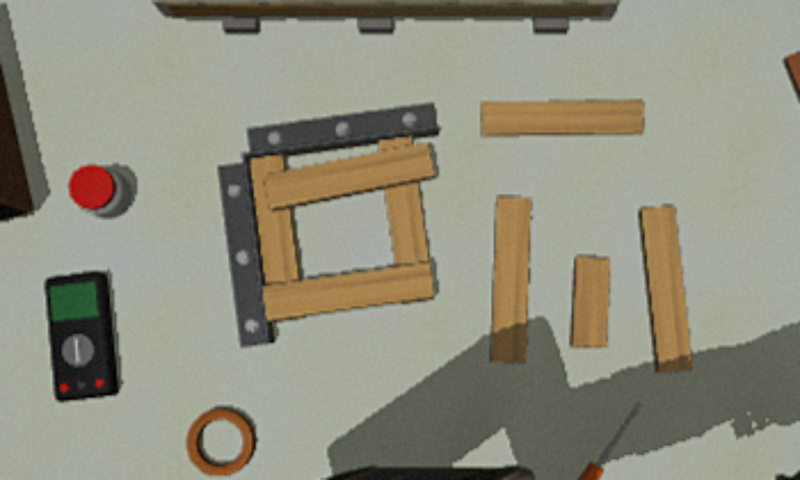

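View pics/side0.png

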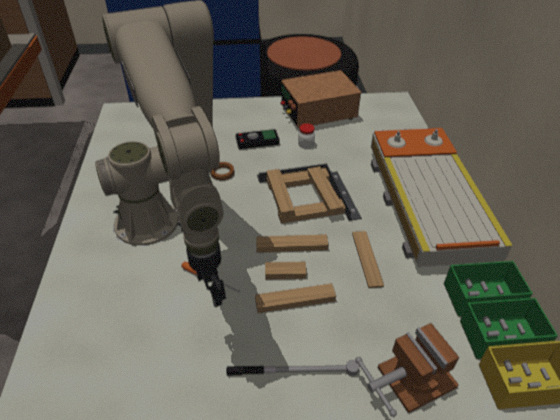

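```bash
cat >> h.py <<'E'
TH=np.radians(8.0); C=np.array([.703,.125])   # corner in (u,v)
EX=np.array([np.cos(TH),np.sin(TH)]); EY=np.array([-EX[1],EX[0]])
def st(target=None,yaw=None):
    """print tool pose in corner frame; target = x,y,z in corner frame, yaw = tool x heading rel. corner x (deg)"""
    s=env.get_state(); q=s["orientation"]; Rt=R.from_quat([q[1],q[2],q[3],q[0]]).as_matrix()
    p=np.array(s["tcp_pos"]); w=p[:2]; a=np.degrees(np.arctan2(Rt[1,0],Rt[0,0]))-np.degrees(TH)
    print("t",round(s["clock"],2),"corner xy",np.round([w@EX-C[0],w@EY-C[1]],4),"z",round(p[2],4),"yaw",round(a,2),"F",np.round(s["wrist_force"],1),"gap",round(s["finger_gap"],4),"grip",s["grip_force"])
    if target is not None:
        t=np.array(target); W=np.r_[(t[0]+C[0])*EX+(t[1]+C[1])*EY,t[2]]
        print("travel",np.round(Rt.T@(W-p)/.12,3))
    if yaw is not None: print("rotz",round(-(yaw-a)/60,3))
E
python3 -m pendant '[{"travel":[0,0,0],"rot":[0,0,0.143],"fingers":1},{"travel":[0,0,0],"rot":[0,0,0.286],"fingers":1},{"travel":[0,0,0],"rot":[0,0,0.303],"fingers":1},{"travel":[0,0,0],"rot":[0,0,0.303],"fingers":1}]' 
M='x'; for i in 1 2 3; do python3 -m pendant '[{"travel":[0.22,-0.3,0],"rot":[0,0,0],"fingers":1},{"travel":[0.44,-0.6,0],"rot":[0,0,0],"fingers":1},{"travel":[0.66,-0.9,0],"rot":[0,0,0],"fingers":1},{"travel":[0.66,-0.9,0],"rot":[0,0,0],"fingers":1}]'; done
python3 -c "
from h import *
st((-.118,-.12,.15),0)"
```

```text
clock: 1.4
tcp_pos: [0.2536, -0.5161, 0.2503]
orientation: [0.0, 0.997, 0.071, 0.0]
wrist_force: [0.3, -0.3, -0.9]
finger_gap: 0.0854
grip_force: 0.0
clock: 1.8
tcp_pos: [0.3185, -0.3937, 0.2507]
orientation: [-0.001, 0.997, 0.074, 0.0]
wrist_force: [-0.0, -0.9, 0.0]
finger_gap: 0.0854
grip_force: 0.0
clock: 2.2
tcp_pos: [0.3818, -0.2766, 0.2506]
orientation: [-0.0, 0.997, 0.074, 0.0]
wrist_force: [-0.1, -0.7, -0.1]
finger_gap: 0.0852
grip_force: 0.0
clock: 2.6
tcp_pos: [0.4455, -0.1594, 0.2505]
orientation: [-0.0, 0.997, 0.074, 0.001]
wrist_force: [-1.0, 0.5, -0.7]
finger_gap: 0.0858
grip_force: 0.0
t 2.6 corner xy [-0.284  -0.3448] z 0.2505 yaw 0.43 F [-1.   0.5 -0.7] gap 0.0858 grip 0.0
travel [ 1.396 -1.863  0.84 ]
rotz 0.007
```

```bash
for i in 1 2; do python3 -m pendant '[{"travel":[0.23,-0.31,0],"rot":[0,0,0],"fingers":1},{"travel":[0.46,-0.62,0],"rot":[0,0,0],"fingers":1},{"travel":[0.7,-0.93,0],"rot":[0,0,0.003],"fingers":1},{"travel":[0.7,-0.93,0],"rot":[0,0,0.003],"fingers":1}]' >/dev/null; done
python3 - <<'E'
from h import *
st((-.118,-.12,.1),0)
im,d,P,c=cam("wrist"); cv2.imwrite("pics/w1.png",im)
U=P[...,:2]@EX-C[0]; V=P[...,:2]@EY-C[1]; Z=P[...,2]
for t in ["base_left","front_slat","loose_slat"]:
    for o in env.outline_of("wrist",t):
        if o["conf"]<.3: continue
        m=o["mask"]&np.isfinite(Z); zt=np.percentile(Z[m],70); k=m&(abs(Z-zt)<.006)
        r=cv2.minAreaRect(np.c_[U[k],V[k]].astype(np.float32)*1000)
        print(t,round(o["conf"],2),np.round(o["xy"]),round(float(np.median(Z[k])),4),np.round(r[0],1),np.round(r[1],1),round(r[2],1))
k=(Z>.044)&(Z<.056)
a=k&(U>-.006)&(V<-.01); b=k&(V>-.006)&(U<-.01)
for n,kk,x,y in(("rear",a,U,V),("side",b,V,U)):
    if kk.sum()>30: print(n,kk.sum(),np.round(np.percentile(x[kk],[2,10,50,90,98]),4),"slope",np.polyfit(y[kk],x[kk],1))
E
```

```text
t 3.4 corner xy [-0.1149 -0.1227] z 0.2494 yaw -0.07 F [0.4 0.  1. ] gap 0.0853 grip 0.0
travel [-0.027 -0.022  1.245]
rotz -0.001
base_left 0.67 [167. 169.] 0.03 [-96.5 -22.4] [ 51.5 191.2] 89.9
base_left 0.38 [300. 108.] 0.0601 [ -52. -141.] [ 50.2 240.2] 3.6
front_slat 0.58 [274. 282.] 0.06 [-215.5 -118.3] [238.   51.4] 90.0
loose_slat 0.58 [299. 108.] 0.0601 [ -52. -141.] [ 50.2 240.2] 3.6
rear 2516 [-0.0012 -0.0009  0.0012  0.0035  0.0037] slope [-0.00090651  0.00096884]
side 1665 [0.0004 0.0027 0.004  0.0069 0.0076] slope [0.0057886  0.00488571]
```

View pics/w1.png

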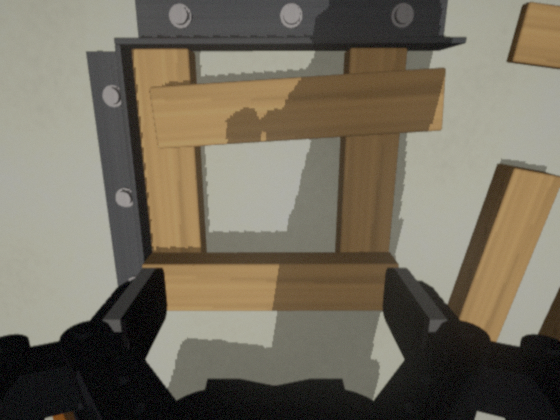

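```bash
sed -i 's/C=np.array(\[.703,.125\])/C=np.array([.702,.1265])/' h.py
python3 -m pendant '[{"travel":[-0.09,-0.035,0.3],"rot":[0,0,0],"fingers":1},{"travel":[-0.09,-0.035,0.6],"rot":[0,0,0],"fingers":1},{"travel":[-0.09,-0.035,0.9],"rot":[0,0,0],"fingers":1},{"travel":[-0.09,-0.035,0.9],"rot":[0,0,0],"fingers":1}]' 
python3 -m pendant '[{"travel":[0,0,0.25],"rot":[0,0,0],"fingers":1},{"travel":[0,0,0.5],"rot":[0,0,0],"fingers":1},{"travel":[0,0,0.7],"rot":[0,0,0],"fingers":1},{"travel":[0,0,0.84],"rot":[0,0,0],"fingers":1},{"travel":[0,0,0.84],"rot":[0,0,0],"fingers":1}]'
python3 -c "
from h import *
st((-.065,-.12,.04),0)"
```

```text
clock: 4.0
tcp_pos: [0.5642, 0.0827, 0.1379]
orientation: [-0.0, 0.998, 0.065, -0.005]
wrist_force: [-0.6, -1.1, 0.8]
finger_gap: 0.0856
grip_force: 0.0
clock: 4.5
tcp_pos: [0.5675, 0.0834, 0.0411]
orientation: [0.0, 0.998, 0.066, -0.001]
wrist_force: [0.2, -0.3, -0.5]
finger_gap: 0.0855
grip_force: 0.0
t 4.5 corner xy [-0.1284 -0.1229] z 0.0411 yaw -0.45 F [ 0.2 -0.3 -0.5] gap 0.0855 grip 0.0
travel [ 0.528 -0.028  0.008]
rotz -0.008
```

```bash
python3 -m pendant '[{"travel":[0.1,-0.02,0],"rot":[0,0,-0.008],"fingers":1},{"travel":[0.2,-0.02,0],"rot":[0,0,-0.008],"fingers":1},{"travel":[0.26,-0.02,0],"rot":[0,0,-0.008],"fingers":1},{"travel":[0.31,-0.02,0],"rot":[0,0,-0.008],"fingers":1},{"travel":[0.36,-0.02,0],"rot":[0,0,-0.008],"fingers":1},{"travel":[0.4,-0.02,0],"rot":[0,0,-0.008],"fingers":1},{"travel":[0.44,-0.02,0],"rot":[0,0,-0.008],"fingers":1},{"travel":[0.47,-0.02,0],"rot":[0,0,-0.008],"fingers":1},{"travel":[0.49,-0.02,0],"rot":[0,0,-0.008],"fingers":1},{"travel":[0.49,-0.02,0],"rot":[0,0,-0.008],"fingers":1}]'
cat > look.py <<'E'
from h import *
import sys
st()
for n in sys.argv[1:2]:
    im,d,P,c=cam(n); cv2.imwrite(f"pics/{n}_{env.get_state()['clock']:.2f}.png",im)
    U=P[...,:2]@EX-C[0]; V=P[...,:2]@EY-C[1]; Z=P[...,2]
    for t in sys.argv[2:]:
        for o in env.outline_of(n,t):
            if o["conf"]<.3: continue
            m=o["mask"]&np.isfinite(Z)
            if m.sum()<30: continue
            zt=np.percentile(Z[m],70); k=m&(abs(Z-zt)<.006)
            r=cv2.minAreaRect(np.c_[U[k],V[k]].astype(np.float32)*1000)
            print(n,t,round(o["conf"],2),np.round(o["xy"]),round(float(np.median(Z[k])),4),np.round(r[0],1),np.round(r[1],1),round(r[2],1))
E
python3 look.py top loose_slat base_left front_slat
```

```text
clock: 5.5
tcp_pos: [0.6267, 0.0949, 0.0414]
orientation: [0.0, 0.997, 0.071, 0.0]
wrist_force: [-1.0, -0.2, 0.4]
finger_gap: 0.0855
grip_force: 0.4
t 5.5 corner xy [-0.0682 -0.1197] z 0.0414 yaw 0.12 F [-1.  -0.2  0.4] gap 0.0855 grip 0.4378497786819935
top loose_slat 0.58 [253. 157.] 0.0612 [ -30.6 -206. ] [ 50.9 112.6] 1.1
top base_left 0.55 [441. 227.] 0.0271 [-334.7 -800.4] [ 31.9 347.1] 79.5
top front_slat 0.94 [250. 217.] 0.0609 [-213.  -180.2] [117.1  49.4] 90.0
```

```bash
for i in 1 2 3; do python3 -m pendant '[{"travel":[0.009,0,0],"rot":[0,0,0],"fingers":1},{"travel":[0.018,0,0],"rot":[0,0,0],"fingers":1},{"travel":[0.018,0,0],"rot":[0,0,0],"fingers":1}]' | grep -E "pos|force"; done; python3 look.py side loose_slat
```

```text
tcp_pos: [0.6283, 0.0952, 0.0415]
wrist_force: [-3.3, -0.3, 2.1]
grip_force: 1.1
tcp_pos: [0.6309, 0.0955, 0.0414]
wrist_force: [-1.8, -0.9, 0.2]
grip_force: 0.7
tcp_pos: [0.633, 0.0958, 0.0415]
wrist_force: [-2.1, -0.6, -0.7]
grip_force: 0.6
t 6.6 corner xy [-0.0618 -0.1197] z 0.0415 yaw 0.11 F [-2.1 -0.6 -0.7] gap 0.0853 grip 0.6356360181234777
side loose_slat 0.72 [336. 197.] 0.059 [ -25.7 -157.9] [ 53.  226.2] 0.2
```

```bash
for i in 1 2; do python3 -m pendant '[{"travel":[0.008,0,0],"rot":[0,0,0],"fingers":1},{"travel":[0.016,0,0],"rot":[0,0,0],"fingers":1},{"travel":[0.016,0,0],"rot":[0,0,0],"fingers":1}]' | grep -E "pos|force"; done
```

```text
tcp_pos: [0.6335, 0.0959, 0.0414]
wrist_force: [-5.0, -0.7, 3.8]
grip_force: 2.6
tcp_pos: [0.6335, 0.0959, 0.0414]
wrist_force: [-10.3, -2.8, 7.4]
grip_force: 5.4
```

```bash
python3 -m pendant '[{"travel":[-0.15,0,0],"rot":[0,0,0],"fingers":1},{"travel":[-0.15,0,-0.3],"rot":[0,0,0],"fingers":1},{"travel":[-0.15,0,-0.66],"rot":[0,0,0],"fingers":0},{"travel":[-0.15,0.3,-0.7],"rot":[0,0,0],"fingers":-1},{"travel":[0.1,0.6,-0.7],"rot":[0,0,0],"fingers":-1},{"travel":[0.2,0.9,-0.7],"rot":[0,0,0],"fingers":-1},{"travel":[0.2,0.9,-0.7],"rot":[0,0,0],"fingers":-1}]' >/dev/null
python3 -m pendant '[{"travel":[0.06,0.3,0],"rot":[0,0,0],"fingers":-1},{"travel":[0.1,0.6,0],"rot":[0,0,0],"fingers":-1},{"travel":[0.1,0.72,0],"rot":[0,0,0],"fingers":-1},{"travel":[0.1,0.72,0],"rot":[0,0,0],"fingers":-1}]'
python3 look.py wrist loose_slat front_slat base_left
python3 -c "
from h import *
st((-.025,-.315,.052),0)"
```

```text
clock: 8.4
tcp_pos: [0.6998, -0.0928, 0.1252]
orientation: [0.0, 0.998, 0.069, 0.0]
wrist_force: [0.8, 0.4, -0.3]
finger_gap: 0.0002
grip_force: 0.0
t 8.4 corner xy [-0.0219 -0.3158] z 0.1252 yaw -0.05 F [ 0.8  0.4 -0.3] gap 0.0002 grip 0.0
wrist loose_slat 0.79 [ 95. 236.] 0.06 [ -24.6 -211.3] [104.   50.3] 89.9
t 8.6 corner xy [-0.0221 -0.3122] z 0.1255 yaw 0.21 F [0.7 0.3 0.3] gap 0.0 grip 0.0
travel [-0.024  0.023  0.613]
rotz 0.003
```

```bash
python3 -m pendant '[{"travel":[-0.024,0.023,0.3],"rot":[0,0,0.003],"fingers":-1},{"travel":[-0.024,0.023,0.6],"rot":[0,0,0.003],"fingers":-1},{"travel":[-0.024,0.023,0.61],"rot":[0,0,0.003],"fingers":-1},{"travel":[-0.024,-0.1,0.61],"rot":[0,0,0.003],"fingers":-1},{"travel":[-0.024,-0.2,0.61],"rot":[0,0,0.003],"fingers":-1},{"travel":[-0.024,-0.26,0.61],"rot":[0,0,0.003],"fingers":-1},{"travel":[-0.024,-0.32,0.61],"rot":[0,0,0.003],"fingers":-1},{"travel":[-0.024,-0.37,0.61],"rot":[0,0,0.003],"fingers":-1},{"travel":[-0.024,-0.4,0.61],"rot":[0,0,0.003],"fingers":-1},{"travel":[-0.024,-0.4,0.61],"rot":[0,0,0.003],"fingers":-1}]' | grep -E "pos|force"
for i in 1 2; do python3 -m pendant '[{"travel":[0,-0.008,0],"rot":[0,0,0],"fingers":-1},{"travel":[0,-0.016,0],"rot":[0,0,0],"fingers":-1},{"travel":[0,-0.016,0],"rot":[0,0,0],"fingers":-1}]' | grep -E "pos|force"; done
python3 look.py top loose_slat
```

```text
tcp_pos: [0.6903, -0.0435, 0.0528]
wrist_force: [1.0, -0.4, 1.4]
grip_force: 0.3
tcp_pos: [0.6898, -0.0425, 0.0523]
wrist_force: [0.5, -2.8, 2.2]
grip_force: 1.6
tcp_pos: [0.6894, -0.0401, 0.0523]
wrist_force: [0.2, -3.1, 3.4]
grip_force: 1.6
t 10.2 corner xy [-0.0249 -0.2622] z 0.0523 yaw -0.07 F [ 0.2 -3.1  3.4] gap -0.0002 grip 1.6051800549030304
top loose_slat 0.68 [213. 161.] 0.0606 [-23.8 -83.7] [ 51.2 146.3] 0.1
```

```bash
for i in 1 2 3 4 5; do python3 -m pendant '[{"travel":[0,-0.008,0],"rot":[0,0,0],"fingers":-1},{"travel":[0,-0.016,0],"rot":[0,0,0],"fingers":-1},{"travel":[0,-0.016,0],"rot":[0,0,0],"fingers":-1}]' | grep -E "pos|force"; done
python3 look.py top loose_slat
```

```text
tcp_pos: [0.6891, -0.038, 0.0523]
wrist_force: [1.2, -2.4, 2.1]
grip_force: 1.5
tcp_pos: [0.6888, -0.036, 0.0522]
wrist_force: [0.5, -2.8, 2.5]
grip_force: 1.4
tcp_pos: [0.6886, -0.0342, 0.0522]
wrist_force: [-0.1, -2.2, 1.7]
grip_force: 1.3
tcp_pos: [0.6883, -0.0323, 0.0522]
wrist_force: [0.1, -3.5, 1.7]
grip_force: 1.2
tcp_pos: [0.6881, -0.0308, 0.0523]
wrist_force: [-0.6, -3.1, 2.1]
grip_force: 2.0
t 11.8 corner xy [-0.0249 -0.2528] z 0.0523 yaw -0.07 F [-0.6 -3.1  2.1] gap -0.0 grip 1.9789809733629227
top loose_slat 0.55 [208. 161.] 0.0609 [-24.  -72.7] [ 51.1 142.4] 0.2
top loose_slat 0.31 [326. 138.] 0.0133 [   3.1 -464.1] [237.4  52.2] 83.0
```

```bash
for i in 1 2; do python3 -m pendant '[{"travel":[0,-0.008,0],"rot":[0,0,0],"fingers":-1},{"travel":[0,-0.016,0],"rot":[0,0,0],"fingers":-1},{"travel":[0,-0.016,0],"rot":[0,0,0],"fingers":-1}]' | grep -E "pos|force"; done
```

```text
tcp_pos: [0.6881, -0.0307, 0.0523]
wrist_force: [0.5, -8.6, 1.2]
grip_force: 4.6
tcp_pos: [0.6882, -0.0306, 0.0524]
wrist_force: [1.1, -13.8, -0.0]
grip_force: 7.1
```

```bash
python3 -m pendant '[{"travel":[0,0.15,0],"rot":[0,0,0],"fingers":-1},{"travel":[0,0.25,0],"rot":[0,0,0],"fingers":-1},{"travel":[0,0.3,-0.4],"rot":[0,0,0],"fingers":-1},{"travel":[-0.3,0.5,-0.7],"rot":[0,0,0],"fingers":0},{"travel":[-0.6,0.7,-1],"rot":[0,0,0],"fingers":1},{"travel":[-0.9,0.87,-1],"rot":[0,0,0],"fingers":1},{"travel":[-0.9,0.87,-1],"rot":[0,0,0],"fingers":1}]' >/dev/null
python3 -m pendant '[{"travel":[-0.4,0,-0.2],"rot":[0,0,0],"fingers":1},{"travel":[-0.8,0,-0.4],"rot":[0,0,0],"fingers":1},{"travel":[-0.95,0,-0.4],"rot":[0,0,0],"fingers":1},{"travel":[-0.95,0,-0.4],"rot":[0,0,0],"fingers":1}]' | grep pos
python3 look.py wrist slat_1 loose_slat front_slat base_left
python3 look.py top slat_1 loose_slat front_slat base_left
python3 look.py side slat_1 loose_slat front_slat base_left
```

```text
tcp_pos: [0.48, -0.1605, 0.2211]
t 13.6 corner xy [-0.249  -0.3522] z 0.2211 yaw -0.15 F [0.4 0.6 0. ] gap 0.0855 grip 0.0
wrist slat_1 0.91 [515. 196.] 0.03 [-273.  -572.6] [ 51.6 240.1] 87.5
wrist slat_1 0.55 [280. 139.] 0.0301 [-227.9 -352.4] [ 50.1 239.6] 79.7
wrist front_slat 0.83 [ 72. 147.] 0.06 [-215.1 -187.4] [105.1  50.3] 90.0
t 13.85 corner xy [-0.2461 -0.3527] z 0.2196 yaw -0.03 F [-0.2  0.2 -0.4] gap 0.0856 grip 0.0
top slat_1 0.76 [372. 218.] 0.0314 [-270.3 -574.9] [ 51.8 239.9] 86.9
top loose_slat 0.69 [226. 161.] 0.0607 [ -23.5 -120.9] [ 51.8 239.4] 0.5
top front_slat 0.94 [231. 220.] 0.0608 [-212.8 -122.2] [ 50.5 238.5] 0.1
top base_left 0.97 [198. 191.] 0.0311 [-116.2  -26.7] [ 51.3 137.4] 88.5
t 14.1 corner xy [-0.2466 -0.3527] z 0.2198 yaw -0.03 F [ 0.4  0.1 -0.2] gap 0.0854 grip 0.0
side slat_1 0.9 [294. 299.] 0.0288 [-272.9 -575.7] [ 55.4 240.3] 86.6
side slat_1 0.78 [292. 245.] 0.0289 [-228.2 -356.7] [ 54.6 239.2] 80.0
side slat_1 0.75 [347. 197.] 0.016 [-65.1 -76.2] [192.7 392. ] 43.5
side loose_slat 0.81 [329. 188.] 0.0588 [ -26.8 -122. ] [ 50.9 244.5] 0.3
side front_slat 0.96 [280. 194.] 0.0586 [-220.2 -122. ] [ 46.5 247.3] 2.1
side base_left 0.67 [307. 180.] 0.0282 [-92.7 -31.2] [80.8 51. ] 3.1
```

```bash
python3 -m pendant '[{"travel":[0.155,0,0.2],"rot":[0,0,0.12],"fingers":1},{"travel":[0.155,0,0.5],"rot":[0,0,0.17],"fingers":1},{"travel":[0.155,0,0.8],"rot":[0,0,0.17],"fingers":1},{"travel":[0.155,0,0.8],"rot":[0,0,0.17],"fingers":1}]' >/dev/null
python3 -c "
from h import *
st((-.228,-.3525,.024),-10.2)"
```

```text
t 14.75 corner xy [-0.2315 -0.3508] z 0.1199 yaw -10.26 F [-0.3  0.5  0.2] gap 0.0853 grip 0.0
travel [0.038 0.012 0.799]
rotz -0.001
```

```bash
python3 -m pendant '[{"travel":[0.03,0.012,0.3],"rot":[0,0,0],"fingers":1},{"travel":[0.03,0.012,0.6],"rot":[0,0,0],"fingers":1},{"travel":[0.03,0.012,0.8],"rot":[0,0,0],"fingers":1},{"travel":[0.03,0.012,0.8],"rot":[0,0,0],"fingers":1},{"travel":[0.03,0.012,0.8],"rot":[0,0,0],"fingers":-1},{"travel":[0.03,0.012,0.8],"rot":[0,0,0],"fingers":-1},{"travel":[0.03,0.012,0.8],"rot":[0,0,0],"fingers":-1},{"travel":[0.03,0.012,0.8],"rot":[0,0,0],"fingers":-1},{"travel":[0.03,0.012,0.8],"rot":[0,0,0],"fingers":-1},{"travel":[0.03,0.012,0.8],"rot":[0,0,0],"fingers":-1}]' 50
python3 -m pendant '[{"travel":[0,0,-0.2],"rot":[0,0,0],"fingers":-1},{"travel":[0,0,-0.6],"rot":[0,0,0],"fingers":-1},{"travel":[0,0,-0.9],"rot":[0,0,-0.1],"fingers":-1},{"travel":[0,0,-0.9],"rot":[0,0,-0.17],"fingers":-1},{"travel":[0,0,-0.9],"rot":[0,0,-0.17],"fingers":-1}]'
python3 look.py wrist slat_1; python3 -c "
from h import *
st((-.12,-.025,.16),0)"
```

```text
clock: 15.75
tcp_pos: [0.5059, -0.1605, 0.0309]
orientation: [0.001, 1.0, -0.02, 0.002]
wrist_force: [-0.6, 0.2, 6.1]
finger_gap: 0.0486
grip_force: 53.0
clock: 16.25
tcp_pos: [0.5053, -0.1605, 0.139]
orientation: [0.001, 0.998, 0.069, 0.002]
wrist_force: [-0.8, -0.3, -1.5]
finger_gap: 0.0487
grip_force: 52.8
t 16.25 corner xy [-0.2239 -0.3557] z 0.139 yaw -0.06 F [-0.8 -0.3 -1.5] gap 0.0487 grip 52.766650915145874
wrist slat_1 0.77 [544. 291.] 0.0297 [-297.2 -549.6] [135.9  25.2] 10.2
wrist slat_1 0.71 [276. 176.] 0.1382 [-194.4 -355. ] [ 50.9 142.5] 89.7
t 16.35 corner xy [-0.2254 -0.3548] z 0.1365 yaw -0.17 F [-0.9 -0.3 -1.9] gap 0.0489 grip 52.76251673698425
travel [ 0.87  -2.751 -0.196]
rotz -0.003
```

```bash
cat > held.py <<'E'
from h import *
import sys
st()
for n in sys.argv[1:]:
    im,d,P,c=cam(n); cv2.imwrite(f"pics/held_{n}_{env.get_state()['clock']:.2f}.png",im)
    s=env.get_state(); p=np.array(s["tcp_pos"]); w=np.array([p[:2]@EX-C[0],p[:2]@EY-C[1],p[2]])
    Q=np.dstack([P[...,:2]@EX-C[0]-w[0],P[...,:2]@EY-C[1]-w[1],P[...,2]-w[2]])
    m=(abs(Q[...,1])<.03)&(abs(Q[...,0])<.2)&(Q[...,2]>-.04)&(Q[...,2]<.02)
    for lo in np.arange(-.16,.16,.02):
        k=m&(Q[...,0]>=lo)&(Q[...,0]<lo+.02)
        if k.sum()>10: print(n,round(lo,3),k.sum(),"z med",np.round(np.median(Q[k][:,2]),4),"y",np.round(np.percentile(Q[k][:,1],[3,97]),4),"xmax",np.round(Q[k][:,0].max(),4),np.round(Q[k][:,0].min(),4))
E
python3 held.py wrist side
```

```text
t 16.35 corner xy [-0.2254 -0.3548] z 0.1365 yaw -0.17 F [-0.9 -0.3 -1.9] gap 0.0489 grip 52.76251673698425
wrist -0.06 27 z med -0.0004 y [-0.0035  0.0047] xmax -0.04 -0.0415
wrist -0.04 4787 z med -0.0001 y [-0.0227  0.0236] xmax -0.02 -0.0399
wrist -0.02 6346 z med -0.0001 y [-0.024   0.0248] xmax -0.0 -0.02
wrist -0.0 8359 z med -0.0001 y [-0.0279  0.0278] xmax 0.02 0.0
wrist 0.02 7351 z med -0.0003 y [-0.0229  0.0234] xmax 0.04 0.02
wrist 0.04 8323 z med -0.0004 y [-0.023   0.0233] xmax 0.06 0.04
wrist 0.06 9594 z med -0.0004 y [-0.0231  0.0232] xmax 0.08 0.06
wrist 0.08 11074 z med -0.0005 y [-0.0232  0.0231] xmax 0.1 0.08
wrist 0.1 318 z med -0.0006 y [-0.0232  0.0235] xmax 0.101 0.1
side -0.14 39 z med -0.0078 y [-0.028   0.0211] xmax -0.12 -0.1248
side -0.12 109 z med -0.0027 y [-0.0283  0.0232] xmax -0.1 -0.1199
side -0.1 110 z med -0.0026 y [-0.0274  0.021 ] xmax -0.0802 -0.1
side -0.08 108 z med -0.0029 y [-0.0273  0.0213] xmax -0.0602 -0.0799
side -0.06 103 z med -0.0028 y [-0.0287  0.0209] xmax -0.0401 -0.06
side -0.04 104 z med -0.0029 y [-0.0284  0.021 ] xmax -0.0205 -0.0396
side -0.02 91 z med -0.0013 y [-0.0281  0.0262] xmax -0.0009 -0.0199
side -0.0 24 z med -0.021 y [-0.0298  0.0247] xmax 0.0198 0.0001
side 0.02 65 z med -0.0055 y [-0.0289  0.0038] xmax 0.0399 0.0204
side 0.04 99 z med -0.0034 y [-0.0266  0.0216] xmax 0.0598 0.0401
side 0.06 103 z med -0.0041 y [-0.0276  0.0219] xmax 0.0799 0.0601
side 0.08 104 z med -0.0041 y [-0.0287  0.0208] xmax 0.0999 0.0802
side 0.1 71 z med -0.0037 y [-0.0273  0.0187] xmax 0.1158 0.1
```

```bash
for i in 1 2 3; do python3 -m pendant '[{"travel":[0.08,-0.2,-0.02],"rot":[0,0,0],"fingers":-1},{"travel":[0.16,-0.45,-0.02],"rot":[0,0,0],"fingers":-1},{"travel":[0.24,-0.7,-0.02],"rot":[0,0,0],"fingers":-1},{"travel":[0.305,-0.9,-0.02],"rot":[0,0,0],"fingers":-1},{"travel":[0.305,-0.91,-0.02],"rot":[0,0,0],"fingers":-1}]' >/dev/null; done
python3 -m pendant '[{"travel":[0,0,0],"rot":[0,0,0],"fingers":-1},{"travel":[0,0,0],"rot":[0,0,0],"fingers":-1}]'
python3 held.py side
python3 -c "
from h import *
st((-.1155,-.025,.092),0)"
```

```text
clock: 18.15
tcp_pos: [0.5687, 0.1691, 0.1431]
orientation: [-0.003, 0.997, 0.076, -0.001]
wrist_force: [-0.3, 0.4, -2.4]
finger_gap: 0.049
grip_force: 52.9
t 18.15 corner xy [-0.1153 -0.0381] z 0.1431 yaw 0.72 F [-0.3  0.4 -2.4] gap 0.049 grip 52.901984453201294
side -0.14 33 z med -0.0093 y [-0.0279  0.0179] xmax -0.1202 -0.1254
side -0.12 72 z med -0.0033 y [-0.0292  0.0196] xmax -0.1 -0.1196
side -0.1 72 z med -0.0039 y [-0.0287  0.0186] xmax -0.08 -0.099
side -0.08 69 z med -0.0041 y [-0.0286  0.0182] xmax -0.0602 -0.08
side -0.06 73 z med -0.0038 y [-0.0287  0.0194] xmax -0.0403 -0.0597
side -0.04 72 z med -0.0042 y [-0.0275  0.0225] xmax -0.0201 -0.0399
side -0.02 73 z med -0.0031 y [-0.0296  0.0268] xmax -0.0005 -0.0199
side -0.0 24 z med -0.0161 y [-0.0297  0.0252] xmax 0.0199 0.0003
side 0.02 51 z med -0.0082 y [-0.0277  0.0082] xmax 0.0398 0.0212
side 0.04 67 z med -0.0049 y [-0.0287  0.0227] xmax 0.0597 0.0403
side 0.06 78 z med -0.0048 y [-0.0292  0.0198] xmax 0.0799 0.0603
side 0.08 69 z med -0.0053 y [-0.0283  0.022 ] xmax 0.0992 0.0812
side 0.1 56 z med -0.0049 y [-0.0273  0.0255] xmax 0.1157 0.1
t 18.2 corner xy [-0.1152 -0.0381] z 0.1433 yaw 0.71 F [ 0.6 -0.6 -2.1] gap 0.0491 grip 52.901655435562134
travel [-0.001 -0.107  0.428]
rotz 0.012
```

```bash
python3 -m pendant '[{"travel":[0,-0.106,0],"rot":[0,0,0.012],"fingers":-1},{"travel":[0,-0.106,0.15],"rot":[0,0,0.012],"fingers":-1},{"travel":[0,-0.106,0.3],"rot":[0,0,0.012],"fingers":-1},{"travel":[0,-0.106,0.38],"rot":[0,0,0.012],"fingers":-1},{"travel":[0,-0.106,0.42],"rot":[0,0,0.012],"fingers":-1},{"travel":[0,-0.106,0.42],"rot":[0,0,0.012],"fingers":-1}]'
python3 -c "
from h import *
st((-.1155,-.025,.090),0)"
```

```text
clock: 18.8
tcp_pos: [0.5681, 0.174, 0.0927]
orientation: [-0.007, 0.997, 0.078, -0.001]
wrist_force: [-0.1, -0.2, -1.7]
finger_gap: 0.0489
grip_force: 52.9
t 18.8 corner xy [-0.1152 -0.0333] z 0.0927 yaw 0.95 F [-0.1 -0.2 -1.7] gap 0.0489 grip 52.883909940719604
travel [-0.001 -0.069  0.024]
rotz 0.016
```

```bash
python3 -c "
from h import *
s=env.get_state(); print(np.round(s['joint_pos'],3),np.round(s['qvel'],3),np.round(s['tau'],2),s['orientation'],s['ft_torque'])"
```

```text
[ 0.155  0.44  -0.168  0.965  0.015  3.141] [ 0.001 -0.013  0.021  0.012 -0.    -0.001] [ -0.06 -52.68  27.33  -0.17   0.06  -0.  ] [-0.00723244  0.9969272   0.0779899  -0.00119174] [ 0.01711559 -0.01005681  0.05012239]
```

```bash
python3 -m pendant '[{"travel":[0,0.1,-0.2],"rot":[0,0,0],"fingers":-1},{"travel":[0,0.3,-0.42],"rot":[0,0,0],"fingers":-1},{"travel":[0,0.55,-0.42],"rot":[0,0,0],"fingers":-1},{"travel":[0,0.8,-0.42],"rot":[0,0,0],"fingers":-1},{"travel":[0,0.8,-0.42],"rot":[0,0,0],"fingers":-1}]' >/dev/null
python3 -m pendant '[{"travel":[0,0.3,0],"rot":[0,0,0],"fingers":-1},{"travel":[0,0.6,0],"rot":[0,0,0],"fingers":-1},{"travel":[0,0.72,0],"rot":[0,0,0],"fingers":-1},{"travel":[0,0.72,0],"rot":[0,0,0],"fingers":-1},{"travel":[0,0.72,0],"rot":[0,0,0],"fingers":-1}]'
python3 held.py wrist | tail -4
python3 -c "
from h import *
s=env.get_state(); print(np.round(s['joint_pos'],3),R.from_quat(np.roll(s['orientation'],-1)).as_matrix().round(4))
st((-.1155,-.215,.092),0)"
```

```text
clock: 19.8
tcp_pos: [0.5969, -0.0061, 0.1411]
orientation: [-0.008, 0.997, 0.078, -0.001]
wrist_force: [-0.3, 0.9, -1.2]
finger_gap: 0.0491
grip_force: 53.0
wrist 0.04 8389 z med -0.0009 y [-0.0222  0.024 ] xmax 0.06 0.04
wrist 0.06 9583 z med -0.001 y [-0.0219  0.0243] xmax 0.08 0.06
wrist 0.08 11044 z med -0.001 y [-0.0217  0.0246] xmax 0.1 0.08
wrist 0.1 219 z med -0.0014 y [-0.0226  0.017 ] xmax 0.1014 0.1
[-0.151  0.409 -0.087  1.079  0.014  2.834] [[ 9.877e-01  1.565e-01 -2.500e-03]
 [ 1.565e-01 -9.876e-01  1.500e-02]
 [-1.000e-04 -1.530e-02 -9.999e-01]]
t 19.85 corner xy [-0.1118 -0.2151] z 0.1411 yaw 1.01 F [-0.3  0.5 -2.8] gap 0.0488 grip 53.03931713104248
travel [-0.031  0.005  0.409]
rotz 0.017
```

```bash
python3 -m pendant '[{"travel":[-0.031,0.005,0.0],"rot":[-0.0146,0,0.017],"fingers":-1},{"travel":[-0.031,0.005,0.2],"rot":[-0.0146,0,0.017],"fingers":-1},{"travel":[-0.031,0.005,0.35],"rot":[-0.0146,0,0.017],"fingers":-1},{"travel":[-0.031,0.005,0.40],"rot":[-0.0146,0,0.017],"fingers":-1},{"travel":[-0.031,0.005,0.40],"rot":[-0.0146,0,0.017],"fingers":-1}]' 
python3 -c "
from h import *
st((-.1155,-.215,.089),0)"
```

```text
clock: 20.35
tcp_pos: [0.5926, -0.0061, 0.0925]
orientation: [0.0, 0.998, 0.07, -0.001]
wrist_force: [0.6, 0.1, -1.9]
finger_gap: 0.0486
grip_force: 53.0
t 20.35 corner xy [-0.1161 -0.2151] z 0.0925 yaw 0.0 F [ 0.6  0.1 -1.9] gap 0.0486 grip 53.0419260263443
travel [ 0.005 -0.     0.029]
rotz 0.0
```

```bash
python3 -m pendant '[{"travel":[0.003,0,0.02],"rot":[0,0,0],"fingers":-1},{"travel":[0.003,0,0.025],"rot":[0,0,0],"fingers":-1},{"travel":[0.003,0,0.025],"rot":[0,0,0],"fingers":0},{"travel":[0.003,0,0.025],"rot":[0,0,0],"fingers":0.5},{"travel":[0.003,0,0.025],"rot":[0,0,0],"fingers":0.5},{"travel":[0.003,0,0.025],"rot":[0,0,0],"fingers":0.5},{"travel":[0,0,-0.3],"rot":[0,0,0],"fingers":1},{"travel":[0,0,-0.7],"rot":[0,0,0],"fingers":1},{"travel":[0,0,-1],"rot":[0,0,0],"fingers":1},{"travel":[0,0,-1],"rot":[0,0,0],"fingers":1}]'
python3 look.py wrist slat_1 loose_slat front_slat; python3 look.py top slat_1 loose_slat front_slat base_left; python3 look.py side base_right slat_1
```

```text
clock: 21.35
tcp_pos: [0.5965, -0.0076, 0.2193]
orientation: [0.002, 0.998, 0.069, 0.005]
wrist_force: [0.5, -0.2, 0.9]
finger_gap: 0.0857
grip_force: 0.0
t 21.35 corner xy [-0.1124 -0.2171] z 0.2193 yaw -0.06 F [ 0.5 -0.2  0.9] gap 0.0857 grip 0.0
wrist slat_1 0.64 [ 60. 187.] 0.03 [-122.3  -24.2] [141.2  52.7] 0.1
wrist slat_1 0.61 [272. 186.] 0.0901 [-119.2 -215.6] [ 50.1 239.7] 89.9
wrist loose_slat 0.68 [116.  79.] 0.0601 [ -25.6 -100.1] [175.7  49.3] 89.9
wrist front_slat 0.84 [118. 291.] 0.06 [-214.9  -93.5] [ 51.4 188.5] 0.1
t 21.55 corner xy [-0.1161 -0.216 ] z 0.2117 yaw -0.07 F [-0.6 -0.4 -0. ] gap 0.0852 grip 0.0
top slat_1 0.67 [371. 218.] 0.0316 [-270.6 -574.5] [ 51.6 239.1] 87.2
top slat_1 0.58 [266. 208.] 0.0911 [-182.3 -237.7] [ 19.  111.6] 82.5
top loose_slat 0.97 [203. 163.] 0.0604 [-24.3 -54.1] [ 50.6 106.8] 0.1
top front_slat 0.67 [198. 222.] 0.0612 [-212.1  -18.1] [32.7 52.5] 80.1
top front_slat 0.5 [114. 237.] 0.037 [-220.6  269.2] [ 83.3 178. ] 89.1
top base_left 0.81 [199. 192.] 0.0305 [-117.2  -26.7] [ 50.1 134.1] 89.9
top base_left 0.32 [326. 140.] 0.0136 [   1.6 -463.7] [237.6  51.8] 83.3
t 21.8 corner xy [-0.116  -0.2159] z 0.2117 yaw -0.06 F [0.1 0.1 0.1] gap 0.0856 grip 0.0
side base_right 0.95 [312. 215.] 0.0284 [-124.2 -227. ] [233.4  39.2] 0.9
side slat_1 0.97 [311. 201.] 0.0887 [-120.6 -219.5] [ 58.  237.6] 89.8
side slat_1 0.96 [295. 299.] 0.0288 [-274.2 -575.2] [ 54.4 237.8] 87.7
```

```bash
for i in 1 2 3; do python3 -m pendant '[{"travel":[-0.14,0.33,0],"rot":[0,0,0],"fingers":1},{"travel":[-0.28,0.66,0],"rot":[0,0,0],"fingers":1},{"travel":[-0.43,0.99,0],"rot":[0,0,0],"fingers":1},{"travel":[-0.43,0.99,0],"rot":[0,0,0],"fingers":1}]' >/dev/null; done
for i in 1 2 3; do python3 -m pendant '[{"travel":[0,0,0],"rot":[0,0,-0.14],"fingers":1},{"travel":[0,0,0],"rot":[0,0,-0.28],"fingers":1},{"travel":[0,0,0],"rot":[0,0,-0.42],"fingers":1},{"travel":[0,0,0],"rot":[0,0,-0.56],"fingers":1},{"travel":[0,0,0],"rot":[0,0,-0.7],"fingers":1},{"travel":[0,0,0],"rot":[0,0,-0.84],"fingers":1},{"travel":[0,0,0],"rot":[0,0,-0.98],"fingers":1},{"travel":[0,0,0],"rot":[0,0,-0.985],"fingers":1}]' >/dev/null; done
python3 look.py wrist slat_1
python3 -c "
from h import *
st((-.272,-.5735,.12),177.2)
print(env.get_state()['joint_pos'])"
```

```text
t 25.55 corner xy [-0.2702 -0.5717] z 0.2132 yaw -182.97 F [ 0.8 -0.3 -1.1] gap 0.0854 grip 0.0
wrist slat_1 0.97 [274. 157.] 0.0301 [-274.1 -573. ] [ 50.1 239.2] 87.3
t 25.65 corner xy [-0.2703 -0.5719] z 0.2132 yaw -183.09 F [-0.6  0.6  0.6] gap 0.0856 grip 0.0
travel [ 0.013 -0.014  0.777]
rotz -6.005
[-7.90442575e-01  4.13314877e-01  1.00496397e-01  1.25764349e+00
 -5.87158876e-04 -8.76172009e-01]
```

```bash
python3 -m pendant '[{"travel":[0.03,-0.01,0.3],"rot":[0,0,0],"fingers":1},{"travel":[0.03,-0.01,0.6],"rot":[0,0,0],"fingers":1},{"travel":[0.03,-0.01,0.8],"rot":[0,0,0],"fingers":1},{"travel":[0.03,-0.01,0.8],"rot":[0,0,0],"fingers":1}]' |grep -E "pos|wrist"
python3 -m pendant '[{"travel":[0,0,0.3],"rot":[0,0,0],"fingers":1},{"travel":[0,0,0.55],"rot":[0,0,0],"fingers":1},{"travel":[0,0,0.74],"rot":[0,0,0],"fingers":1},{"travel":[0,0,0.74],"rot":[0,0,0],"fingers":1},{"travel":[0,0,0.74],"rot":[0,0,0],"fingers":-1},{"travel":[0,0,0.74],"rot":[0,0,0],"fingers":-1},{"travel":[0,0,0.74],"rot":[0,0,0],"fingers":-1},{"travel":[0,0,0.74],"rot":[0,0,0],"fingers":-1},{"travel":[0,0,0.74],"rot":[0,0,0],"fingers":-1},{"travel":[0,0,0.74],"rot":[0,0,0],"fingers":-1}]' 50
python3 -m pendant '[{"travel":[0,0,-0.2],"rot":[0,0,0],"fingers":-1},{"travel":[0,0,-0.6],"rot":[0,0,0],"fingers":-1},{"travel":[0,0,-0.98],"rot":[0,0,-0.05],"fingers":-1},{"travel":[0,0,-0.98],"rot":[0,0,-0.05],"fingers":-1},{"travel":[0,0,-0.98],"rot":[0,0,-0.05],"fingers":-1}]'
python3 held.py wrist side
```

```text
tcp_pos: [0.4838, -0.3808, 0.1133]
wrist_force: [-1.4, 0.5, 0.5]
clock: 27.05
tcp_pos: [0.4871, -0.3843, 0.0311]
orientation: [0.001, -0.046, 0.999, -0.002]
wrist_force: [-0.4, -0.0, 6.5]
finger_gap: 0.0488
grip_force: 54.0
clock: 27.55
tcp_pos: [0.4867, -0.3839, 0.1483]
orientation: [0.001, -0.072, 0.997, -0.002]
wrist_force: [-0.2, 0.4, -2.8]
finger_gap: 0.0487
grip_force: 53.2
t 27.55 corner xy [-0.2735 -0.5744] z 0.1483 yaw -179.79 F [-0.2  0.4 -2.8] gap 0.0487 grip 53.196938037872314
wrist -0.1 10774 z med 0.001 y [-0.0241  0.0222] xmax -0.08 -0.0996
wrist -0.08 9661 z med 0.001 y [-0.0239  0.0223] xmax -0.06 -0.08
wrist -0.06 8431 z med 0.001 y [-0.0239  0.0224] xmax -0.04 -0.06
wrist -0.04 7374 z med 0.001 y [-0.0238  0.0225] xmax -0.02 -0.04
wrist -0.02 8186 z med 0.0011 y [-0.0277  0.0278] xmax -0.0 -0.02
wrist -0.0 6357 z med 0.0011 y [-0.0248  0.024 ] xmax 0.02 0.0
wrist 0.02 5027 z med 0.001 y [-0.0234  0.0228] xmax 0.04 0.02
wrist 0.04 152 z med 0.0009 y [-0.01    0.0087] xmax 0.0427 0.04
side -0.12 156 z med -0.0024 y [-0.0276  0.0209] xmax -0.1 -0.1197
side -0.1 141 z med -0.0021 y [-0.0285  0.0205] xmax -0.0801 -0.0999
side -0.08 143 z med -0.0016 y [-0.0283  0.0212] xmax -0.0601 -0.0799
side -0.06 143 z med -0.0017 y [-0.028   0.0202] xmax -0.04 -0.0599
side -0.04 139 z med -0.0016 y [-0.0279  0.0206] xmax -0.0201 -0.0398
side -0.02 118 z med -0.0006 y [-0.0289  0.0251] xmax -0.0 -0.0199
side -0.0 19 z med -0.021 y [-0.0287  0.0244] xmax 0.0194 0.0015
side 0.02 73 z med -0.0053 y [-0.0285  0.0174] xmax 0.0399 0.0202
side 0.04 130 z med -0.0016 y [-0.0279  0.0224] xmax 0.0596 0.0401
side 0.06 134 z med -0.0022 y [-0.027  0.022] xmax 0.0798 0.06
side 0.08 135 z med -0.0021 y [-0.0276  0.0209] xmax 0.0999 0.08
side 0.1 129 z med -0.002 y [-0.0273  0.0209] xmax 0.12 0.1003
```

```bash
for i in 1 2 3 4 5; do python3 -m pendant '[{"travel":[-0.06,0.2,-0.03],"rot":[0,0,0],"fingers":-1},{"travel":[-0.12,0.45,-0.03],"rot":[0,0,0],"fingers":-1},{"travel":[-0.18,0.7,-0.03],"rot":[0,0,0],"fingers":-1},{"travel":[-0.25,0.9,-0.03],"rot":[0,0,0],"fingers":-1},{"travel":[-0.256,0.915,-0.03],"rot":[0,0,0],"fingers":-1}]' >/dev/null; done
python3 -m pendant '[{"travel":[0,0,0],"rot":[0,0,0],"fingers":-1},{"travel":[0,0,0],"rot":[0,0,0],"fingers":-1}]'
python3 held.py wrist side | grep -vE " -?0.0[246] "
python3 -c "
from h import *
st((-.12,-.025,.091),-180)"
```

```text
clock: 30.35
tcp_pos: [0.559, 0.1807, 0.163]
orientation: [-0.001, -0.071, 0.997, -0.001]
wrist_force: [-0.0, -0.1, -2.1]
finger_gap: 0.0488
grip_force: 53.1
t 30.35 corner xy [-0.1233 -0.0253] z 0.163 yaw -179.84 F [-0.  -0.1 -2.1] gap 0.0488 grip 53.111722469329834
wrist -0.12 72 z med -0.0015 y [-0.0242  0.0246] xmax -0.1 -0.1005
wrist -0.1 11150 z med -0.0008 y [-0.0229  0.0233] xmax -0.08 -0.1
side -0.12 82 z med -0.0057 y [-0.0277  0.0172] xmax -0.1004 -0.1196
side -0.1 74 z med -0.0046 y [-0.029   0.0204] xmax -0.0802 -0.1
side -0.08 72 z med -0.0042 y [-0.0295  0.0196] xmax -0.0603 -0.0798
side -0.0 25 z med -0.0158 y [-0.0296  0.0219] xmax 0.0192 0.0004
side 0.08 70 z med -0.005 y [-0.0291  0.0197] xmax 0.0998 0.0805
side 0.1 65 z med -0.0054 y [-0.0282  0.0199] xmax 0.1199 0.101
t 30.45 corner xy [-0.1232 -0.0252] z 0.1633 yaw -179.86 F [ 0.3 -0.5 -2.7] gap 0.0485 grip 53.111572265625
travel [-0.027  0.002  0.603]
rotz 0.002
```

```bash
python3 -m pendant '[{"travel":[-0.027,0,0.2],"rot":[0,0,0],"fingers":-1},{"travel":[-0.027,0,0.4],"rot":[0,0,0],"fingers":-1},{"travel":[-0.027,0,0.55],"rot":[0,0,0],"fingers":-1},{"travel":[-0.027,0,0.6],"rot":[0,0,0],"fingers":-1},{"travel":[-0.027,0,0.61],"rot":[0,0,0],"fingers":-1},{"travel":[-0.027,0,0.61],"rot":[0,0,0],"fingers":-1}]' 
python3 -c "
from h import *
st((-.12,-.025,.090),-180)"
```

```text
clock: 31.05
tcp_pos: [0.5623, 0.1819, 0.0912]
orientation: [0.0, -0.071, 0.997, -0.001]
wrist_force: [-0.1, 0.4, -1.7]
finger_gap: 0.0488
grip_force: 53.2
t 31.05 corner xy [-0.1199 -0.0246] z 0.0912 yaw -179.82 F [-0.1  0.4 -1.7] gap 0.0488 grip 53.16467642784119
travel [ 0.001 -0.003  0.01 ]
rotz 0.003
```

```bash
python3 -m pendant '[{"travel":[0,0,0.015],"rot":[0,0,0],"fingers":-1},{"travel":[0,0,0.015],"rot":[0,0,0],"fingers":-1},{"travel":[0,0,0.015],"rot":[0,0,0],"fingers":0},{"travel":[0,0,0.015],"rot":[0,0,0],"fingers":0.5},{"travel":[0,0,0.015],"rot":[0,0,0],"fingers":0.5},{"travel":[0,0,0.015],"rot":[0,0,0],"fingers":0.5},{"travel":[0,0,-0.3],"rot":[0,0,0],"fingers":0.5},{"travel":[0,0,-0.7],"rot":[0,0,0],"fingers":1},{"travel":[0,0,-1],"rot":[0,0,0],"fingers":1},{"travel":[0,0,-1],"rot":[0,0,0],"fingers":1}]'
for i in 1 2; do python3 -m pendant '[{"travel":[0.3,-0.3,0],"rot":[0,0,0],"fingers":1},{"travel":[0.6,-0.6,0],"rot":[0,0,0],"fingers":1},{"travel":[0.8,-0.9,-0.2],"rot":[0,0,0],"fingers":1},{"travel":[0.8,-0.9,-0.2],"rot":[0,0,0],"fingers":1}]' >/dev/null; done
python3 look.py top slat_1 loose_slat front_slat base_left; python3 look.py side base_right slat_1 loose_slat front_slat offcut lath
```

```text
clock: 32.05
tcp_pos: [0.5656, 0.1834, 0.2164]
orientation: [0.005, -0.072, 0.997, 0.0]
wrist_force: [1.3, -0.1, 0.6]
finger_gap: 0.0851
grip_force: 0.0
t 32.85 corner xy [-0.3118 -0.2437] z 0.26 yaw -180.1 F [1.2 0.5 0.7] gap 0.0854 grip 0.0
top slat_1 0.84 [254. 180.] 0.0911 [-104.1 -217.7] [ 49.7 212.9] 89.9
top slat_1 0.79 [200. 193.] 0.0909 [-118.   -26.5] [238.6  50.1] 0.2
top loose_slat 0.96 [226. 159.] 0.0613 [ -24.  -121.1] [ 50.5 141. ] 0.4
top front_slat 0.59 [232. 219.] 0.0606 [-212.9 -121.6] [139.2  50. ] 89.9
t 33.1 corner xy [-0.3103 -0.2396] z 0.2578 yaw -179.66 F [-0.5  0.5 -0.1] gap 0.0855 grip 0.0
side base_right 0.85 [310. 214.] 0.0282 [-123.  -226.8] [ 43.2 237.2] 88.8
side slat_1 0.91 [299. 170.] 0.0885 [-118.5  -27.6] [ 64.3 233.9] 89.8
side slat_1 0.55 [309. 198.] 0.0887 [-120.  -217.9] [240.9  59.3] 0.1
side loose_slat 0.82 [328. 181.] 0.0588 [ -25.6 -144.5] [ 53.4 200.9] 1.9
side front_slat 0.71 [279. 189.] 0.0585 [-215.5 -145.9] [ 49.1 202.6] 0.6
side front_slat 0.44 [283. 269.] 0.029 [-276.5 -464. ] [ 57.9 128.7] 78.0
side front_slat 0.32 [306. 139.] 0.0794 [-20.2 209.3] [61.2 57.8] 37.1
side offcut 0.76 [282. 269.] 0.029 [-277.7 -464.6] [ 57.6 127.3] 76.7
side lath 0.79 [364. 259.] 0.0111 [  -1.9 -465.4] [241.5  50.8] 82.5
```

```bash
python3 -c "
import cv2,glob
b=sorted(glob.glob('pics/side_3*.png'))[-1]; i=cv2.imread(b); cv2.imwrite('pics/fin.png',cv2.resize(i[130:260,220:400],(720,520)))"
```

```text
(no output)
```

View pics/fin.png

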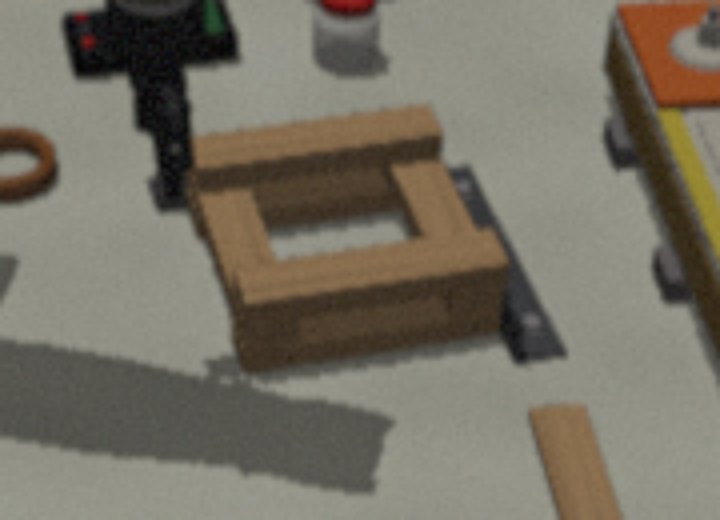

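The crib stands complete and flush: left slat on top at about (315,140), right slat at about (370,265), and the rear slat against the stop at about (440,200).

```bash
python3 -c "
from workcell import env
print(env.hand_in())"
```

```text
the job is handed in; nothing more can be done
None
```

The crib is finished and handed in at about 33 s of the 70 s: the loose slat is home against both stops, and both spare slats lie flush as the third layer, measured within about 3 mm of their places; the hand-in gave no verdict.

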